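# Make up two sampling kits on the lab bench

## Robot

A 6-joint arm with a two-finger parallel gripper is mounted at the origin on the work surface. World frame = base frame: x ahead of the robot, y to its left, z up, the work surface at z = 0. Lengths are in mm, angles in rad, forces in N, time in s.
With the tool pointing down it reaches from about 350 to 975 mm from the base axis. Payload 7.1 kg.
Tool frame: the origin (TCP) lies midway between the tips of the shut fingers; the grasp point (between the pads) lies 19 mm behind it (ctrl.tcp_to_grasp is the distance from the TCP to the grasp point, in mm); z points along the fingers, y is the line along which they close (so a half turn about z gives the same grasp; the last joint's range is limited). The gripper opens to 88 mm and grips with 3 to 60 N. Pads are 20 mm wide; open, the fingers measure 115 mm over their backs; the gripper's body (75 mm by 178 mm) begins 61 mm behind the grasp point.
Start: joints at [-1.25, 0.423, 1.63, -0, 1.089, -0.019], TCP at [208.329, -589.24, 222.675] pointing down, gripper open.
Joint ranges: [-3, 3], [-0.9, 2.11], [0.09, 2.58], [-1.31, 4.45], [0.11, 2.69], [-2.54, 2.54]. Speed limits (rad/s): [2.39, 2.39, 3.01, 3.14, 3.14, 3.14].

## Interface

Orientations are given as a rotation vector (axis times angle).
In Python, from workcell import get_obs, cams, ticket, boxes_of, ctrl gives the robot as it stands.
- The arm moves only by the shell command python3 -m creep 'ROWS' [OPENING]. ROWS is JSON, one flat list of numbers, 4 for each row, row after row: the shift along the world's x, y, z in m, then the turn about the world's z in rad. In form: [tx, ty, tz, spin, tx, ty, tz, spin, ...]. A call has 1 to 10 rows; each row is the pose to reach, as a shift and turn from the pose commanded when the call began; what a row does not reach only later rows make up. A row lasts 1/12 s, in which the tool goes at most 41.7 mm and 7.16 degrees, less where a joint would pass 70% of its speed; a pose out of reach is approached as far as the arm can. A call with a gripper value outside its range is refused whole. OPENING is the opening, from 0 (shut) to 1 (fully open), set as the call begins (- or left out, the last holds). The fingers move at their own pace and stop on an object; the grip force is fixed at half the most. Time passes only in rows, so rows that repeat a pose let the fingers close. It gives the time, the measured TCP pose, the force, the opening and the grip force at its end, in the units of the state.
- get_obs(): the state, without advancing time (a new reading comes with each control period).
- cams.get_image(name): name is "side" or "top"; returns (picture, depth): 400x640x3 uint8, red, green, blue; 400x640 float32, mm along the optical axis (not along the pixel's ray), 0 where there is no reading.
- cams.get_calibration(name): a dict with "mtx" (3x3 intrinsics, pixels), "D" ([k1, k2, p1, p2, k3] as OpenCV has them; the pictures are not rectified), "R" (3x3) and "t" (3): a world point X has camera coordinates R X + t. Camera axes: x right, y down, z forward; pixel columns grow to the right and rows downward; lengths in mm; the calibration is good to about 2 mm. A picture is of the moment at which its call begins. get_calibration takes no time and is no camera call.
- ticket.close_job(): hands the job in; it is judged then, once.
Trained networks look in the newest picture that a camera, given by its name, has taken for a name from the list of things; names that differ only in an ending like _2 or _b are one class to them, and where a whole thing is asked for, a point or a joint stands for the part that bears it (a point fixed in the world has none). Each returns a list of dicts, best first, with "score" (0 to 1); they miss things now and then, are a little off and sometimes report something else, mostly with a low value. They report only what shows in the picture. A call takes as long as a camera call. They do not tell look-alikes from the thing itself.
- boxes_of(camera, target): "centre" ([column, row] in pixels, amid what is visible of it).
The state is a dict: "t": time; "qpos": joint angles; "qvel": joint speeds; "joint_torque": joint torques, N m; "ee_pos": TCP position; "orientation": TCP orientation; "ft_force": force on the tool from outside, world axes, zero at the start; "moment": the same for the moment, N m; "width": finger opening in mm; "grasp_force": force on a finger pad.
Only numpy, scipy, OpenCV 4.12 (cv2) and the standard library are available. Lean on these libraries where they do the work, as an engineer would, in place of code of your own. Each camera call takes 0.05 s, during which the arm holds its last target. There are 200 camera calls.

## Task

Make up the two kits from the stock standing between the trays. Three-cell tray, counting from the end with the black loop handle: the slide box (long side along the row of cells), then the open beaker, then the large bottle; two-cell tray, again from its handle end: the jar, then the small bottle. Stand each one upright in the middle of its cell, set it down gently without dropping or tipping it, and leave the tube rack, the dishes and the timer where they are.

Things in the scene. Friction and masses are not known exactly. Their poses are not given: they have to be found in the camera images.
- tray3: steel kit tray with three equal cells in one row, fixed to the bench, 262 x 90 mm over the walls, rim 12 mm above the bench; walls and dividers 4 mm thick, each cell 82 x 82 mm inside, cell floor 4 mm above the bench. Origin under the tray's centre at bench level; x along the row, z up. A black loop handle sticks out 32 mm from the short end at -x, 8 mm above the bench. Cell centres at x = -86 mm (handle end), 0 and +86 mm, y = 0.
- tray2: steel kit tray with two equal cells in one row, fixed to the bench, 176 x 90 mm over the walls, rim 12 mm above the bench; walls and dividers 4 mm thick, each cell 82 x 82 mm inside, cell floor 4 mm above the bench. Origin under the tray's centre at bench level; x along the row, z up. A black loop handle sticks out 32 mm from the short end at -x, 8 mm above the bench. Cell centres at x = -43 mm (handle end) and +43 mm, y = 0.
- big_bottle_c (a point): large round amber glass bottle with blue screw cap, 84 mm high, body 56 mm across up to 56 mm above its foot, cap 51 mm across over the top 20 mm, about 0.22 kg. The point is on its axis at half height (42 mm above its foot); z up. Stands loose on the bench.
- small_bottle_c (a point): small round amber glass bottle with blue screw cap, 70 mm high, body 36 mm across up to 46 mm above its foot, cap 34 mm across over the top 16 mm, about 0.07 kg. The point is on its axis at half height (35 mm above its foot); z up. Stands loose on the bench.
- jar_c (a point): squat white jar with a white lid, 62 mm high, 58 mm across all the way up, about 0.12 kg. The point is on its axis at half height (31 mm above its foot); z up. Stands loose on the bench.
- beaker_c (a point): open clear glass beaker, straight-sided, 66 mm high, 44 mm across outside, wall 2.5 mm, about 0.05 kg. The point is on its axis at half height (33 mm above its foot); z up. Stands loose on the bench.
- slide_box_c (a point): closed rectangular slide box, white with grey lid, 34 mm (its x) by 66 mm (its y, the long side) by 60 mm high, about 0.10 kg; pick it across the 34 mm. The point is its centre, 30 mm above its foot; z up. Stands loose on the bench.
- tube_rack: bystander, leave alone: white rack of capped test tubes, 55 x 190 mm, 75 mm high, beyond the stock. Origin under its centre; long side along its y.
- dishes: bystander, leave alone: stack of three round culture dishes, 90 mm across, 45 mm high, beyond the stock. Origin under its centre.
- timer: bystander, leave alone: flat black bench timer, 50 x 60 mm, 20 mm high, beyond the stock. Origin under its centre; long side along its y.
Not all that is in view belongs to the job. Leave any purple or red look-alike of the tray2 alone. Leave any red look-alike of the part that bears jar_c alone.

How it is judged:
By the outcome, as a careful person would: the job done as asked, in the order asked, and still so for the second after the job is handed in, with the robot touching nothing.
It also fails if it takes over 138 s, if anything falls off the work surface, if the arm or the gripper's body presses on something with over 40 N, if the wrist force passes 120 N, or if a joint passes its speed limit or range.

## Working session

There is one attempt and no reset: what is moved stays moved. The work goes in short steps, Python scripts to look and compute and a shell command to move; the robot and the scene stay as the last step left them, time stands still between calls to the robot, and variables do not carry over. Pictures are saved under pics/ and viewed, at most 14 in all, crops included, and the job is handed in when it is done.

```bash
ls; mkdir -p pics; cat > h.py <<'E'
import numpy as np,cv2
from workcell import get_obs,cams,ticket,boxes_of,ctrl
def snap(c,name=None):
    im,d=cams.get_image(c)
    np.savez(f'/tmp/{c}.npz',im=im,d=d)
    if name: cv2.imwrite(f'pics/{name}.png',im[:,:,::-1])
    return im,d
def ray(c,px):
    k=cams.get_calibration(c); R=np.array(k['R']);t=np.array(k['t']).ravel()
    p=cv2.undistortPoints(np.array(px,float).reshape(-1,1,2),np.array(k['mtx']),np.array(k['D'])).reshape(-1,2)
    d=np.c_[p,np.ones(len(p))]
    return -R.T@t,d@R
def onz(c,px,z):
    o,d=ray(c,px); return o+d*((z-o[2])/d[:,2])[:,None]
def cloud(c,d):
    h,w=d.shape; u,v=np.meshgrid(np.arange(w),np.arange(h))
    o,r=ray(c,np.c_[u.ravel(),v.ravel()])
    return (o+r*d.ravel()[:,None]).reshape(h,w,3)
E
python3 - <<'E'
from h import *
for c in('top','side'):
    im,d=snap(c,c+'0'); P=cloud(c,d)
    print(c,ray(c,[[320,200]])[0])
    for n in ['tray3','tray2','big_bottle_c','small_bottle_c','jar_c','beaker_c','slide_box_c','tube_rack','dishes','timer']:
        print(n,[(np.round(b['centre']).astype(int).tolist(),round(b['score'],2),P[int(b['centre'][1]),int(b['centre'][0])].round().tolist()) for b in boxes_of(c,n)][:4])
print(get_obs())
E
```

```text
pics
top [ 381.67368717  -22.51129882 1443.12651582]
tray3 [([438, 130], 0.94, [750.0, -418.0, 3.0]), ([428, 303], 0.9, [216.0, -363.0, 6.0]), ([411, 212], 0.83, [491.0, -322.0, 10.0]), ([194, 215], 0.71, [493.0, 347.0, 11.0])]
tray2 [([438, 130], 0.94, [750.0, -418.0, 3.0]), ([428, 303], 0.9, [216.0, -363.0, 6.0]), ([411, 212], 0.83, [491.0, -322.0, 10.0]), ([194, 215], 0.71, [493.0, 347.0, 11.0])]
big_bottle_c [([346, 174], 0.76, [601.0, -118.0, 82.0])]
small_bottle_c []
jar_c [([240, 236], 0.92, [424.0, 200.0, 67.0]), ([262, 264], 0.86, [341.0, 133.0, 63.0]), ([281, 224], 0.7, [458.0, 76.0, 63.0])]
beaker_c [([334, 221], 0.67, [467.0, -81.0, 64.0]), ([306, 180], 0.45, [597.0, 4.0, 5.0]), ([226, 139], 0.25, [730.0, 247.0, 22.0])]
slide_box_c [([337, 221], 0.52, [467.0, -87.0, 59.0])]
tube_rack [([302, 125], 0.66, [756.0, 13.0, 76.0])]
dishes [([376, 131], 0.81, [382.0, -23.0, 1443.0]), ([336, 220], 0.33, [470.0, -84.0, 62.0])]
timer [([226, 137], 0.73, [733.0, 247.0, 23.0])]
side [206.27946337 580.21060968 891.70573479]
tray3 [([444, 166], 0.96, [231.0, -381.0, 7.0]), ([251, 336], 
[... 812 characters left out ...]
[731.0, 252.0, 18.0])]
{'t': 1.1, 'qpos': array([-1.24999099e+00,  4.23101431e-01,  1.62992948e+00, -2.19254584e-05,
        1.08859523e+00, -1.89961489e-02]), 'qvel': array([ 0.00094745, -0.00017087,  0.00011498,  0.00058104,  0.0012767 ,
       -0.00086837]), 'joint_torque': array([-1.01405760e-03, -5.44576550e+01, -2.74043977e+01,  6.42823102e-02,
        1.66373880e-02,  1.41173285e-05]), 'ee_pos': array([ 208.32297442, -589.22457996,  222.66256135]), 'orientation': array([-3.09632615e+00, -5.31205321e-01,  3.80747160e-05]), 'ft_force': array([-0.29538405,  0.02005152, -0.35075624]), 'moment': array([-0.00342461, -0.01311775,  0.02602179]), 'grasp_force': 0.0, 'width': 87.56687363582799}
```

View pics/top0.png

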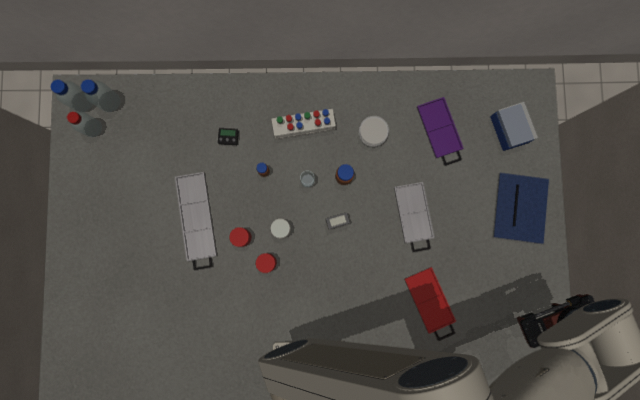

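View pics/side0.png

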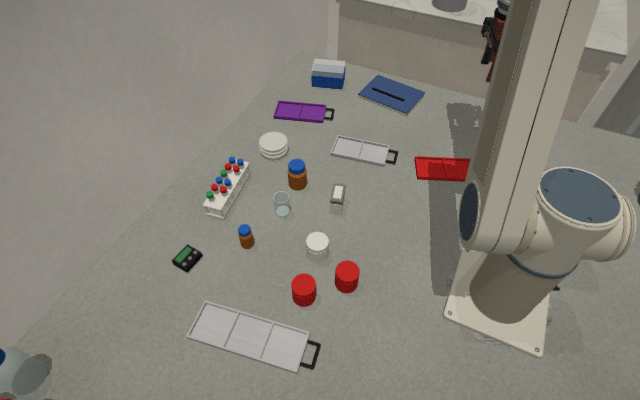

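```bash
python3 - <<'E'
import cv2
a=cv2.imread('pics/top0.png')[120:320,170:370]
cv2.imwrite('pics/crop0.png',cv2.resize(a,None,fx=3,fy=3,interpolation=2))
E
```

```text
(no output)
```

View pics/crop0.png

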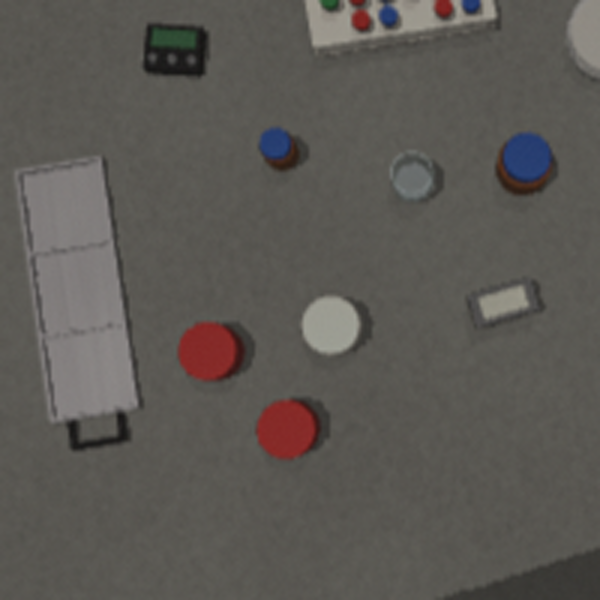

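Top view: the jar candidates are the white one at (281,228) and the red ones at (240,237) and (265,263). The white one fits. The two-cell tray candidates are silver (413,213), purple (438,130) and red (428,303). Silver is the one. The three-cell tray is at (196,215), with its handle toward the bottom, at (202,264). The silver tray2's handle is at (420,245). Bottles: large at (345,174), small at (263,170). Beaker at (308,180), slide box at (338,221).

```bash
python3 - <<'E'
from h import *
seeds=dict(big=(600,-118,84,56),small=(617,135,70,36),jar=(455,76,62,58),beak=(590,0,66,44),box=(465,-87,60,0))
for c in('top','side'):
    f=np.load(f'/tmp/{c}.npz'); im,d=f['im'],f['d']; P=cloud(c,d); ok=d>0
    for n,(x,y,h,dd) in seeds.items():
        q=P[ok&(np.hypot(P[...,0]-x,P[...,1]-y)<50)]
        t=q[(q[:,2]>h-7)&(q[:,2]<h+12)]
        if len(t)<5: print(c,n,'few',len(t),q[:,2].max()); continue
        r=cv2.minAreaRect(t[:,:2].astype(np.float32))
        (cx,cy),rad=cv2.minEnclosingCircle(t[:,:2].astype(np.float32))
        print(c,n,len(t),'z',np.median(t[:,2]).round(1),'mid',t[:,:2].mean(0).round(1),'rect',np.round(r[0],1),np.round(r[1],1),round(r[2],1),'circ',round(cx,1),round(cy,1),round(rad,1))
    hsv=cv2.cvtColor(im,cv2.COLOR_RGB2HSV); 
    for n,(x,y,R) in dict(tray3=(488,345,150),tray2=(491,-322,110)).items():
        Q=onz(c,np.stack(np.meshgrid(np.arange(640),np.arange(400)),-1).reshape(-1,2),8).reshape(400,640,3)
        near=np.hypot(Q[...,0]-x,Q[...,1]-y)<R
        g=im.mean(2)
        m=(near&(g>115)).astype(np.uint8)
        m=cv2.morphologyEx(m,cv2.MORPH_CLOSE,np.ones((5,5)))
        N,l,s,_=cv2.connectedComponentsWithStats(m); k=1+s[1:,4].argmax()
        q=Q[l==k][:,:2]; r=cv2.minAreaRect(q.astype(np.float32))
        dark=Q[near&(g<45)][:,:2]
        print(c,n,len(q),'mean',q.mean(0).round(1),'rect',np.round(r,1) if 0 else [np.round(v,1) for v in r],'handle',dark.mean(0).round(1),len(dark),'bench',np.median(g[near]))
E
```

```text
top big 201 z 83.9 mid [ 608.5 -115.6] rect [ 608.4 -115.2] [45.4 46.4] 19.5 circ 608.8 -115.6 24.2
top small 90 z 69.5 mid [628.4 133.1] rect [629.1 133.3] [30.8 30.1] 19.1 circ 629.4 134.5 16.3
top jar 293 z 62.7 mid [447.2  80.2] rect [447.   80.5] [56.6 54.3] 44.1 circ 447.2 80.4 28.6
top beak 46 z 66.4 mid [598.3  -1.9] rect [597.2  -2.5] [41.4 42.7] 25.1 circ 596.8 -2.6 21.6
top box 252 z 60.5 mid [466.7 -90.8] rect [467.  -90.8] [34. 66.] 15.0 circ 466.9 -91.4 35.1
top tray3 2356 mean [486.9 344. ] rect [array([491.1, 345. ]), array([260.8,  88.2]), np.float64(8.8)] handle [350.9 323.5] 30 bench 88.66666666666667
top tray2 1464 mean [ 488.7 -328.6] rect [array([ 491.4, -330.4]), array([173.1,  87.2]), np.float64(9.3)] handle [ 393.7 -344.1] 19 bench 88.0
side big 174 z 82.9 mid [ 605.9 -114.9] rect [ 606.6 -115.2] [47.1 46. ] 15.8 circ 607.9 -116.4 25.4
side small 111 z 68.6 mid [626.3 133.8] rect [626.6 133.1] [30.8 28.6] 64.7 circ 626.8 133.1 15.9
side jar 366 z 61.1 mid [445.   81.7] rect [446.7  80.1] [55.  57.5] 80.9 circ 446.2 80.2 29.4
side beak 73 z 63.5 mid [595.7  -2.9] rect [595.8  -3.4] [41.8 43.8] 14.3 circ 595.6 -3.3 22.7
side box 235 z 59.2 mid [464.6 -89.3] rect [465.5 -91.9] [33.9 69.6] 14.7 circ 465.1 -91.0 36.1
side tray3 13452 mean [486.  353.8] rect [array([492.5, 336.2]), array([298.8, 279.5]), np.float64(25.7)] handle [368.8 299.2] 57 bench 136.33333333333334
side tray2 2523 mean [ 489.5 -318.1] rect [array([ 491.8, -323.1]), array([218.2, 214.4]), np.float64(26.1)] handle [ 392.7 -336.7] 14 bench 137.66666666666666
```

Every size and height matches the description. Next I go above the slide box: shift (+259, +498, -80) mm and turn +85.5° (1.492 rad).

```bash
python3 -m creep '[0.259,0.498,-0.08,1.492,0.259,0.498,-0.08,1.492,0.259,0.498,-0.08,1.492,0.259,0.498,-0.08,1.492,0.259,0.498,-0.08,1.492,0.259,0.498,-0.08,1.492,0.259,0.498,-0.08,1.492,0.259,0.498,-0.08,1.492,0.259,0.498,-0.08,1.492,0.259,0.498,-0.08,1.492]' 1
```

```text
t: 1.93
ee_pos: [399.4, -221.6, 164.0]
orientation: [2.193, 2.248, 0.0]
ft_force: [1.2, -0.6, 0.4]
width: 88.3
grasp_force: 0.0
```

```bash
cat > g.py <<'E'
import sys
from h import *
from scipy.spatial.transform import Rotation as Rn
def rem(x,y,z,a):
    o=get_obs(); yv=Rn.from_rotvec(o['orientation']).as_matrix()[:,1]
    c=np.degrees(np.arctan2(yv[1],yv[0])); d=(a-c+90)%180-90
    print('now',o['ee_pos'].round(1),'close',c.round(2),'q6',o['qpos'][5].round(2),'f',o['ft_force'].round(1),'shift m',((np.array([x,y,z])-o['ee_pos'])/1e3).round(4),'turn',np.radians(d).round(4))
if __name__=='__main__': rem(*map(float,sys.argv[1:5]))
E
python3 -m creep '[0,0,0,0,0,0,0,0]' >/dev/null; python3 g.py 466.5 -91 130 15
```

```text
now [ 399.4 -221.5  163.8] close 1.33 q6 -0.56 f [-0.1  0.5  0.2] shift m [ 0.0671  0.1305 -0.0338] turn 0.2386
```

```bash
python3 -m creep '[0.067,0.1305,-0.034,0.239,0.067,0.1305,-0.034,0.239,0.067,0.1305,-0.034,0.239,0.067,0.1305,-0.034,0.239,0.067,0.1305,-0.034,0.239,0.067,0.1305,-0.074,0.239,0.067,0.1305,-0.109,0.239,0.067,0.1305,-0.129,0.239,0.067,0.1305,-0.143,0.239,0.067,0.1305,-0.143,0.239]'; python3 g.py 466.5 -91 21 15
```

```text
t: 2.93
ee_pos: [463.8, -94.3, 18.7]
orientation: [-1.919, -2.483, 0.003]
ft_force: [-0.4, 0.3, -0.3]
width: 87.7
grasp_force: 0.0
now [463.8 -94.3  18.7] close 14.61 q6 -0.48 f [-0.4  0.3 -0.3] shift m [0.0027 0.0033 0.0023] turn 0.0069
```

```bash
python3 -m creep '[0,0,0,0,0,0,0,0,0,0,0,0,0,0,0,0,0,0,0,0,0,0,0,0,0,0,0,0,0,0,0,0,0,0,0,0]' 0.2; python3 - <<'E'
from h import *
snap('side','side1')
E
```

```text
t: 3.68
ee_pos: [465.8, -92.7, 21.0]
orientation: [1.917, 2.489, 0.0]
ft_force: [-0.9, 0.6, 1.7]
width: 33.9
grasp_force: 30.0
```

View pics/side1.png

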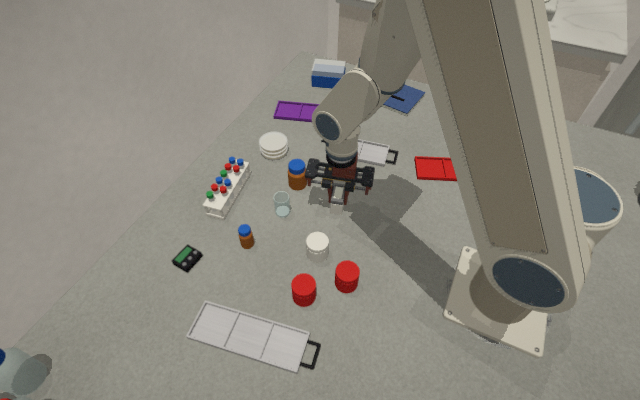

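The box is held (33.9 mm, 30 N) at about (340,190), and nothing else has moved. Lift, carry to the handle cell of tray3 and turn +83.8°.

```bash
python3 -m creep '[0,0,0.02,0,0,0,0.05,0,0,0,0.09,0,0,0,0.12,0,-0.006,0.0415,0.12,0.12,-0.012,0.083,0.12,0.24,-0.018,0.1245,0.12,0.36,-0.024,0.166,0.12,0.48,-0.03,0.2075,0.12,0.6,-0.035,0.248,0.12,0.72]'; python3 -m creep '[-0.006,0.041,0,0.12,-0.012,0.08,0,0.24,-0.017,0.12,0,0.36,-0.023,0.16,0,0.48,-0.025,0.175,0,0.6,-0.025,0.176,0,0.72,-0.025,0.176,0,0.742,-0.025,0.176,0,0.742,-0.025,0.176,0,0.742]'; python3 g.py 406 331.8 25 98.8
```

```text
t: 4.57
ee_pos: [429.6, 156.5, 140.8]
orientation: [-0.909, -3.007, 0.0]
ft_force: [1.4, -0.2, -1.7]
width: 34.0
grasp_force: 30.0
t: 5.32
ee_pos: [405.5, 330.1, 140.6]
orientation: [0.228, -3.133, 0.001]
ft_force: [0.1, -0.5, -1.6]
width: 33.6
grasp_force: 30.0
now [405.5 330.1 140.6] close 98.33 q6 -1.06 f [ 0.1 -0.5 -1.6] shift m [ 0.0005  0.0017 -0.1156] turn 0.0082
```

```bash
python3 -m creep '[0.0005,0.0015,-0.03,0.007,0.0005,0.0015,-0.06,0.007,0.0005,0.0015,-0.085,0.007,0.0005,0.0015,-0.1,0.007,0.0005,0.0015,-0.107,0.007,0.0005,0.0015,-0.11,0.007,0.0005,0.0015,-0.112,0.007,0.0005,0.0015,-0.113,0.007,0.0005,0.0015,-0.114,0.007,0.0005,0.0015,-0.114,0.007]'; python3 -m creep '[0,0,0,0,0,0,-0.0005,0,0,0,-0.001,0,0,0,-0.001,0]';python3 g.py 406 331.8 25 98.8
```

```text
t: 6.15
ee_pos: [406.7, 332.6, 27.7]
orientation: [-0.245, 3.131, 0.001]
ft_force: [0.1, 0.3, -1.0]
width: 34.0
grasp_force: 30.0
t: 6.48
ee_pos: [406.2, 332.3, 26.0]
orientation: [-0.245, 3.132, 0.0]
ft_force: [0.5, 0.2, -0.5]
width: 33.5
grasp_force: 30.0
now [406.2 332.3  26. ] close 98.95 q6 -1.06 f [ 0.5  0.2 -0.5] shift m [-0.0002 -0.0005 -0.001 ] turn -0.0026
```

```bash
python3 -m creep '[0,0,-0.0005,0,0,0,-0.0005,0,0,0,-0.001,0,0,0,-0.001,0,0,0,-0.001,0]'
```

```text
t: 6.9
ee_pos: [406.2, 332.3, 25.0]
orientation: [0.245, -3.132, 0.0]
ft_force: [-0.8, -0.1, 2.9]
width: 33.8
grasp_force: 30.0
```

```bash
python3 -m creep '[0,0,0,0,0,0,0,0,0,0,0,0,0,0,0,0,0,0,0.01,0,0,0,0.03,0,0,0,0.06,0,0,0,0.09,0,0,0,0.12,0]' 0.8; python3 -m creep '[0.019,-0.034,0,0,0.038,-0.067,0,0,0.057,-0.1,0,0,0.076,-0.134,0,0,0.095,-0.168,0,0,0.114,-0.2,0,0,0.133,-0.235,0,0,0.152,-0.268,0,0,0.171,-0.3,0,0,0.19,-0.335,0,0]'; python3 g.py 596.3 -3 19 98.8; python3 - <<'E'
from h import *
im,_=snap('side')
cv2.imwrite('pics/c2.png',cv2.resize(im[150:390,150:450,::-1],None,fx=2.5,fy=2.5))
E
```

```text
t: 7.65
ee_pos: [405.9, 332.0, 146.6]
orientation: [0.245, -3.132, 0.0]
ft_force: [0.1, 0.3, 0.1]
width: 70.2
grasp_force: 0.0
t: 8.48
ee_pos: [596.9, -4.4, 145.7]
orientation: [-0.245, 3.132, 0.0]
ft_force: [1.8, 0.8, 0.4]
width: 70.1
grasp_force: 0.0
now [596.9  -4.4 145.7] close 98.95 q6 -1.75 f [1.8 0.8 0.4] shift m [-0.0006  0.0014 -0.1267] turn -0.0025
```

View pics/c2.png

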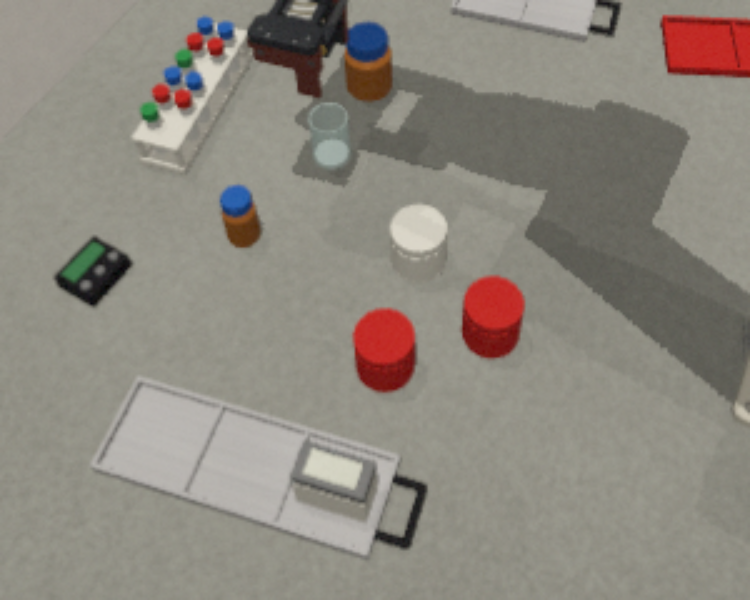

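The box stands in the handle cell at crop (335,475), long side along the row. Descend on the beaker.

```bash
python3 -m creep '[-0.0005,0.0005,-0.04,0,-0.0005,0.0005,-0.075,0,-0.0005,0.0005,-0.105,0,-0.0005,0.0005,-0.12,0,-0.0005,0.0005,-0.126,0,-0.0005,0.0005,-0.126,0,-0.0005,0.0005,-0.126,0]'; python3 -m creep '[0,0,0,0,0,0,0,0,0,0,0,0,0,0,0,0,0,0,0,0,0,0,0,0,0,0,0,0]' 0.3;python3 -m creep '[0,0,0.015,0,0,0,0.05,0,0,0,0.09,0,0,0,0.12,0,0,0,0.12,0,0,0,0.12,0]'; python3 g.py 491 345 23 98.8
```

```text
t: 9.12
ee_pos: [596.2, -2.1, 19.8]
orientation: [-0.245, 3.131, -0.0]
ft_force: [-0.2, 0.1, -0.4]
width: 70.3
grasp_force: 0.0
t: 9.7
ee_pos: [596.2, -2.2, 19.7]
orientation: [-0.245, 3.131, -0.0]
ft_force: [-1.1, 0.7, 6.9]
width: 44.3
grasp_force: 30.0
t: 10.2
ee_pos: [596.9, -2.3, 140.8]
orientation: [-0.245, 3.128, -0.001]
ft_force: [-0.5, 0.2, -1.0]
width: 44.4
grasp_force: 30.0
now [596.9  -2.3 140.8] close 98.95 q6 -1.75 f [-0.5  0.2 -1. ] shift m [-0.1059  0.3473 -0.1178] turn -0.0026
```

```bash
python3 -m creep '[-0.0117,0.0386,0,0,-0.0234,0.077,0,0,-0.035,0.1155,0,0,-0.047,0.154,0,0,-0.0585,0.193,0,0,-0.07,0.2315,0,0,-0.082,0.27,0,0,-0.0935,0.308,0,0,-0.105,0.347,0,0,-0.1055,0.347,0,0]'; python3 -m creep '[0,0,0,0,0,0,0,0]'; python3 g.py 491 345 23.7 98.8
```

```text
t: 11.03
ee_pos: [487.5, 350.1, 137.1]
orientation: [0.252, -3.13, -0.001]
ft_force: [-0.6, 1.2, -1.5]
width: 44.3
grasp_force: 30.0
t: 11.2
ee_pos: [489.2, 344.0, 137.2]
orientation: [0.246, -3.129, 0.003]
ft_force: [0.5, -0.5, -0.7]
width: 44.2
grasp_force: 30.0
now [489.2 344.  137.2] close 99.01 q6 -1.13 f [ 0.5 -0.5 -0.7] shift m [ 0.0018  0.001  -0.1135] turn -0.0036
```

```bash
python3 -m creep '[0.001,0.001,-0.03,0,0.001,0.001,-0.06,0,0.001,0.001,-0.085,0,0.001,0.001,-0.1,0,0.001,0.001,-0.107,0,0.001,0.001,-0.11,0,0.001,0.001,-0.111,0,0.001,0.001,-0.112,0,0.001,0.001,-0.112,0,0.001,0.001,-0.112,0]'; python3 g.py 491 345 23.7 98.8
```

```text
t: 12.03
ee_pos: [491.8, 346.1, 27.9]
orientation: [-0.245, 3.131, 0.001]
ft_force: [-0.5, 0.7, -0.3]
width: 44.4
grasp_force: 30.0
now [491.8 346.1  27.9] close 98.94 q6 -1.13 f [-0.5  0.7 -0.3] shift m [-0.0008 -0.0011 -0.0042] turn -0.0025
```

```bash
python3 -m creep '[-0.0005,-0.001,-0.001,0,-0.0005,-0.001,-0.002,0,-0.0005,-0.001,-0.003,0,-0.0005,-0.001,-0.003,0,-0.0005,-0.001,-0.0035,0,-0.0005,-0.001,-0.0035,0]'; python3 -m creep '[0,0,-0.0005,0,0,0,-0.0005,0,0,0,-0.0005,0]'
```

```text
t: 12.53
ee_pos: [490.6, 344.8, 23.7]
orientation: [0.245, -3.132, 0.0]
ft_force: [-2.0, -1.3, 4.4]
width: 44.1
grasp_force: 30.0
t: 12.78
ee_pos: [490.7, 344.8, 23.7]
orientation: [0.245, -3.132, 0.0]
ft_force: [-3.4, -0.8, 9.2]
width: 44.2
grasp_force: 30.0
```

```bash
python3 -m creep '[0,0,0.0005,0,0,0,0.0005,0,0,0,0.0005,0,0,0,0.0005,0,0,0,0.01,0,0,0,0.04,0,0,0,0.08,0,0,0,0.12,0]' 0.8; python3 -m creep '[0.0098,-0.0383,0,0,0.0196,-0.0767,0,0,0.0294,-0.115,0,0,0.039,-0.153,0,0,0.049,-0.192,0,0,0.0588,-0.23,0,0,0.0685,-0.268,0,0,0.078,-0.307,0,0,0.088,-0.345,0,0,0.098,-0.383,0,0]' 1; python3 -m creep '[0.0095,-0.0385,0,0,0.019,-0.077,0,0,0.0195,-0.077,0,0,0.0195,-0.077,0,0,0.0195,-0.077,0,0]'; python3 g.py 608 -115.4 16 98.8
```

```text
t: 13.45
ee_pos: [489.9, 344.2, 143.8]
orientation: [0.245, -3.13, 0.002]
ft_force: [1.4, 0.5, 0.2]
width: 70.3
grasp_force: 0.0
t: 14.28
ee_pos: [588.9, -40.3, 143.6]
orientation: [-0.245, 3.131, -0.0]
ft_force: [0.6, -0.0, 0.1]
width: 87.6
grasp_force: 0.0
t: 14.7
ee_pos: [607.8, -115.0, 143.0]
orientation: [0.244, -3.132, -0.001]
ft_force: [-1.3, 0.1, -0.7]
width: 87.6
grasp_force: 0.0
now [ 607.8 -115.   143. ] close 98.9 q6 -1.93 f [-1.3  0.1 -0.7] shift m [ 0.0002 -0.0004 -0.127 ] turn -0.0017
```

```bash
python3 -m creep '[0,0,-0.04,0,0,0,-0.075,0,0,0,-0.105,0,0,0,-0.12,0,0,0,-0.127,0,0,0,-0.127,0,0,0,-0.127,0]'; python3 -m creep '[0,0,0,0,0,0,0,0,0,0,0,0,0,0,0,0,0,0,0,0,0,0,0,0,0,0,0,0]' 0.4;python3 -m creep '[0,0,0.015,0,0,0,0.05,0,0,0,0.09,0,0,0,0.13,0,0,0,0.13,0,0,0,0.13,0]'; python3 g.py 576 358.2 23 98.8
```

```text
t: 15.28
ee_pos: [608.5, -114.2, 16.5]
orientation: [-0.247, 3.132, -0.0]
ft_force: [0.6, 0.5, 0.6]
width: 87.8
grasp_force: 0.0
t: 15.87
ee_pos: [608.6, -115.5, 16.5]
orientation: [-0.245, 3.131, -0.001]
ft_force: [-0.6, -0.7, 5.6]
width: 55.6
grasp_force: 30.0
t: 16.37
ee_pos: [609.7, -115.5, 149.0]
orientation: [-0.245, 3.127, -0.002]
ft_force: [-0.5, -0.4, -3.3]
width: 55.8
grasp_force: 30.0
now [ 609.7 -115.5  149. ] close 98.95 q6 -1.93 f [-0.5 -0.4 -3.3] shift m [-0.0337  0.4737 -0.126 ] turn -0.0026
```

```bash
python3 -m creep '[-0.0027,0.0395,0,0,-0.0054,0.079,0,0,-0.008,0.1185,0,0,-0.011,0.158,0,0,-0.0135,0.1975,0,0,-0.016,0.237,0,0,-0.019,0.2765,0,0,-0.022,0.316,0,0,-0.0245,0.3555,0,0,-0.027,0.39,0,0]'; python3 -m creep '[-0.003,0.04,0,0,-0.005,0.07,0,0,-0.006,0.082,0,0,-0.006,0.084,0,0,-0.006,0.084,0,0,-0.006,0.084,0,0]'; python3 g.py 576 358.2 20.5 98.8
```

```text
t: 17.2
ee_pos: [579.2, 276.6, 143.8]
orientation: [0.246, -3.128, 0.002]
ft_force: [0.8, -0.1, -2.1]
width: 56.1
grasp_force: 30.0
t: 17.7
ee_pos: [574.7, 357.0, 144.7]
orientation: [0.244, -3.13, 0.002]
ft_force: [0.2, -0.5, -2.1]
width: 55.8
grasp_force: 30.0
now [574.7 357.  144.7] close 98.92 q6 -1.19 f [ 0.2 -0.5 -2.1] shift m [ 0.0013  0.0012 -0.1242] turn -0.002
```

```bash
python3 -m creep '[0.0005,0.001,-0.03,0,0.0005,0.001,-0.06,0,0.0005,0.001,-0.09,0,0.0005,0.001,-0.106,0,0.0005,0.001,-0.114,0,0.0005,0.001,-0.118,0,0.0005,0.001,-0.12,0,0.0005,0.001,-0.121,0,0.0005,0.001,-0.121,0,0.0005,0.001,-0.121,0]'; python3 g.py 576 358.2 20.5 98.8
```

```text
t: 18.53
ee_pos: [576.5, 360.1, 26.2]
orientation: [-0.245, 3.13, 0.001]
ft_force: [0.2, -0.7, -2.5]
width: 55.5
grasp_force: 30.0
now [576.5 360.1  26.2] close 98.95 q6 -1.19 f [ 0.2 -0.7 -2.5] shift m [-0.0005 -0.0019 -0.0057] turn -0.0025
```

```bash
python3 -m creep '[-0.0005,-0.0015,-0.001,0,-0.0005,-0.0015,-0.002,0,-0.0005,-0.0015,-0.003,0,-0.0005,-0.0015,-0.004,0,-0.0005,-0.0015,-0.0045,0,-0.0005,-0.0015,-0.0045,0,-0.0005,-0.0015,-0.0045,0]'; python3 -m creep '[0,0,-0.0005,0,0,0,-0.001,0,0,0,-0.001,0]'
```

```text
t: 19.12
ee_pos: [575.2, 358.3, 20.5]
orientation: [0.245, -3.132, 0.0]
ft_force: [-1.2, 0.4, -0.3]
width: 55.9
grasp_force: 30.0
t: 19.37
ee_pos: [575.2, 358.3, 20.5]
orientation: [0.245, -3.132, 0.0]
ft_force: [-3.9, -2.5, 9.1]
width: 55.8
grasp_force: 30.0
```

```bash
python3 -m creep '[0,0,0.0005,0,0,0,0.0005,0,0,0,0.0005,0,0,0,0.0005,0,0,0,0.01,0,0,0,0.04,0,0,0,0.08,0,0,0,0.125,0]' 0.9; python3 -m creep '[-0.0128,-0.0278,0,-0.12,-0.0256,-0.0556,0,-0.24,-0.0384,-0.0834,0,-0.36,-0.0512,-0.111,0,-0.48,-0.064,-0.139,0,-0.6,-0.0768,-0.167,0,-0.72,-0.09,-0.1946,0,-0.84,-0.1024,-0.2224,0,-0.96,-0.115,-0.25,0,-1.08,-0.128,-0.278,0,-1.2]' 1; python3 -m creep '[0,0,0,-0.12,0,0,0,-0.24,0,0,0,-0.371,0,0,0,-0.371,0,0,0,-0.371,0]'; python3 g.py 446.8 80.3 21 8.8; python3 - <<'E'
from h import *
im,_=snap('side')
cv2.imwrite('pics/c3.png',cv2.resize(im[150:390,150:450,::-1],None,fx=2.5,fy=2.5))
E
```

```text
t: 20.03
ee_pos: [574.3, 357.7, 141.5]
orientation: [0.245, -3.129, 0.002]
ft_force: [0.7, 1.0, 0.5]
width: 79.2
grasp_force: 0.0
t: 20.87
ee_pos: [446.8, 79.2, 141.7]
orientation: [1.573, 2.718, 0.001]
ft_force: [-0.3, -0.2, -0.2]
width: 88.4
grasp_force: 0.0
now [446.8  79.2 141.7] close 29.87 q6 -0.37 f [-0.3 -0.2 -0.2] shift m [-0.      0.0011 -0.1207] turn -0.3678validation failed for argument at $...
```

View pics/c3.png

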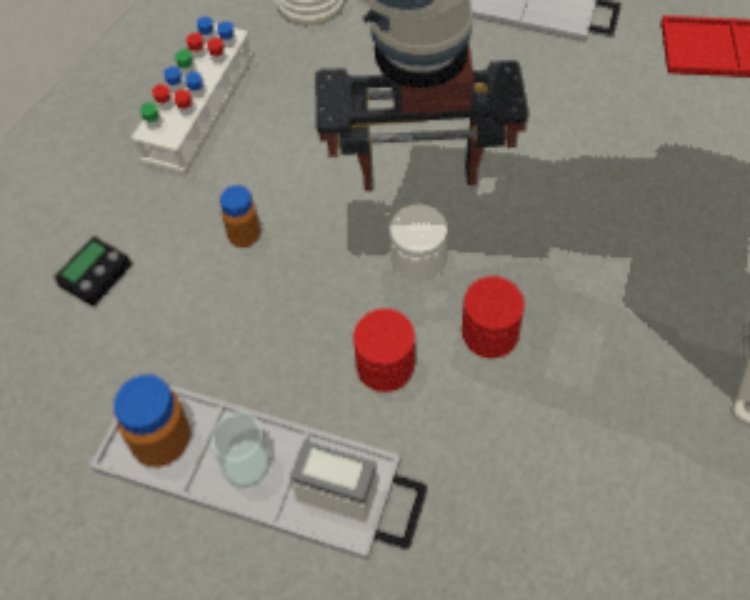

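Tray3 is filled: box (335,475), beaker (242,450) and big bottle (152,420) all upright. One call was refused, so I retry it.

```bash
python3 -m creep '[0,0.001,0,-0.12,0,0.001,0,-0.24,0,0.001,0,-0.368,0,0.001,0,-0.368,0,0.001,0,-0.368]'; python3 g.py 446.8 80.3 21 8.8
```

```text
t: 21.33
ee_pos: [447.5, 81.3, 141.5]
orientation: [2.033, 2.394, 0.001]
ft_force: [-0.3, 0.1, 0.2]
width: 87.8
grasp_force: 0.0
now [447.5  81.3 141.5] close 9.31 q6 -0.01 f [-0.3  0.1  0.2] shift m [-0.0007 -0.001  -0.1205] turn -0.009
```

```bash
python3 -m creep '[-0.0005,-0.001,-0.04,0,-0.0005,-0.001,-0.075,0,-0.0005,-0.001,-0.1,0,-0.0005,-0.001,-0.115,0,-0.0005,-0.001,-0.1205,0,-0.0005,-0.001,-0.1205,0,-0.0005,-0.001,-0.1205,0]'; python3 -m creep '[0,0,0,0,0,0,0,0,0,0,0,0,0,0,0,0,0,0,0,0,0,0,0,0,0,0,0,0]' 0.4;python3 -m creep '[0,0,0.015,0,0,0,0.05,0,0,0,0.09,0,0,0,0.13,0,0,0,0.13,0,0,0,0.13,0]'; python3 g.py 449 -337.4 25 99.3
```

```text
t: 21.92
ee_pos: [447.1, 80.4, 20.9]
orientation: [2.036, 2.393, 0.0]
ft_force: [0.6, 0.1, 0.3]
width: 87.8
grasp_force: 0.0
t: 22.5
ee_pos: [447.1, 80.3, 21.0]
orientation: [2.037, 2.391, 0.001]
ft_force: [-2.1, -0.2, 7.7]
width: 57.7
grasp_force: 30.0
t: 23.0
ee_pos: [448.2, 80.5, 152.6]
orientation: [2.036, 2.388, 0.006]
ft_force: [-0.4, 0.6, -2.4]
width: 57.4
grasp_force: 30.0
now [448.2  80.5 152.6] close 9.11 q6 -0.01 f [-0.4  0.6 -2.4] shift m [ 0.0008 -0.4179 -0.1276] turn -1.5675
```

```bash
python3 -m creep '[0,-0.035,0,-0.12,0,-0.07,0,-0.24,0,-0.105,0,-0.36,0,-0.14,0,-0.48,0,-0.175,0,-0.6,0,-0.21,0,-0.72,0,-0.245,0,-0.84,0,-0.28,0,-0.96,0,-0.315,0,-1.08,0,-0.35,0,-1.2]'; python3 -m creep '[0.001,-0.035,0,-0.12,0.002,-0.06,0,-0.24,0.002,-0.068,0,-0.34,0.002,-0.068,0,-0.367,0.002,-0.068,0,-0.367,0.002,-0.068,0,-0.367,0.002,-0.068,0,-0.367]'; python3 g.py 449 -337.4 25 99.3
```

```text
t: 23.83
ee_pos: [445.1, -270.8, 148.4]
orientation: [-3.032, -0.812, 0.004]
ft_force: [1.1, 0.1, -0.6]
width: 57.6
grasp_force: 30.0
t: 24.42
ee_pos: [448.1, -336.9, 149.3]
orientation: [-3.129, -0.258, 0.003]
ft_force: [-0.9, 1.1, -1.7]
width: 57.3
grasp_force: 30.0
now [ 448.1 -336.9  149.3] close -80.58 q6 0.74 f [-0.9  1.1 -1.7] shift m [ 0.0009 -0.0005 -0.1243] turn -0.0021
```

```bash
python3 -m creep '[0.0005,-0.0005,-0.03,0,0.0005,-0.0005,-0.06,0,0.0005,-0.0005,-0.09,0,0.0005,-0.0005,-0.106,0,0.0005,-0.0005,-0.114,0,0.0005,-0.0005,-0.118,0,0.0005,-0.0005,-0.12,0,0.0005,-0.0005,-0.121,0,0.0005,-0.0005,-0.121,0,0.0005,-0.0005,-0.121,0]'; python3 g.py 449 -337.4 25 99.3
```

```text
t: 25.25
ee_pos: [449.8, -338.7, 30.6]
orientation: [3.13, 0.256, 0.002]
ft_force: [-0.2, 0.6, -1.4]
width: 57.7
grasp_force: 30.0
now [ 449.8 -338.7   30.6] close -80.66 q6 0.74 f [-0.2  0.6 -1.4] shift m [-0.0008  0.0013 -0.0056] turn -0.0006
```

```bash
python3 -m creep '[-0.0005,0.001,-0.001,0,-0.0005,0.001,-0.002,0,-0.0005,0.001,-0.003,0,-0.0005,0.001,-0.004,0,-0.0005,0.001,-0.0045,0,-0.0005,0.001,-0.0045,0,-0.0005,0.001,-0.0045,0]'; python3 -m creep '[0,0,-0.0005,0,0,0,-0.001,0,0,0,-0.001,0]'
```

```text
t: 25.83
ee_pos: [448.7, -337.2, 25.1]
orientation: [-3.131, -0.255, 0.0]
ft_force: [0.0, 0.5, 2.1]
width: 57.3
grasp_force: 30.0
t: 26.08
ee_pos: [448.7, -337.2, 25.0]
orientation: [-3.131, -0.256, 0.0]
ft_force: [-3.3, 2.0, 12.9]
width: 57.3
grasp_force: 30.0
```

```bash
python3 -m creep '[0,0,0.0005,0,0,0,0.001,0,0,0,0.001,0,0,0,0.001,0,0,0,0.01,0,0,0,0.04,0,0,0,0.08,0,0,0,0.125,0]' 0.9; python3 -m creep '[0.0138,0.036,0,0,0.0275,0.072,0,0,0.041,0.108,0,0,0.055,0.1445,0,0,0.069,0.181,0,0,0.0825,0.217,0,0,0.096,0.253,0,0,0.11,0.289,0,0,0.124,0.325,0,0,0.138,0.361,0,0]' 0.8; python3 -m creep '[0.0138,0.036,0,0,0.0275,0.072,0,0,0.041,0.1095,0,0,0.041,0.1095,0,0,0.041,0.1095,0,0,0.041,0.1095,0,0]'; python3 g.py 628 133.3 13 99.3
```

```text
t: 26.75
ee_pos: [447.8, -336.5, 146.4]
orientation: [-3.129, -0.255, 0.004]
ft_force: [0.1, -0.4, -0.5]
width: 79.3
grasp_force: 0.0
t: 27.58
ee_pos: [587.1, 25.7, 146.4]
orientation: [3.131, 0.256, 0.001]
ft_force: [0.7, -0.3, -0.3]
width: 70.1
grasp_force: 0.0
t: 28.08
ee_pos: [627.1, 133.0, 145.7]
orientation: [3.131, 0.257, -0.001]
ft_force: [-0.2, 0.3, 0.8]
width: 70.5
grasp_force: 0.0
now [627.1 133.  145.7] close -80.63 q6 1.6 f [-0.2  0.3  0.8] shift m [ 0.0009  0.0003 -0.1327] turn -0.0012
```

```bash
python3 -m creep '[0.0005,0,-0.04,0,0.0005,0,-0.075,0,0.0005,0,-0.105,0,0.0005,0,-0.124,0,0.0005,0,-0.131,0,0.0005,0,-0.132,0,0.0005,0,-0.132,0]'; python3 -m creep '[0,0,0,0,0,0,0,0,0,0,0,0,0,0,0,0,0,0,0,0,0,0,0,0,0,0,0,0]' 0.2;python3 -m creep '[0,0,0.015,0,0,0,0.05,0,0,0,0.09,0,0,0,0.13,0,0,0,0.13,0,0,0,0.13,0]'; python3 g.py 534 -323.5 17 99.3
```

```text
t: 28.67
ee_pos: [628.5, 132.3, 14.3]
orientation: [3.131, 0.253, 0.0]
ft_force: [0.4, -0.1, 0.1]
width: 70.3
grasp_force: 0.0
t: 29.25
ee_pos: [628.5, 133.4, 14.2]
orientation: [-3.131, -0.256, -0.001]
ft_force: [-1.6, -0.5, 4.6]
width: 35.4
grasp_force: 30.0
t: 29.75
ee_pos: [630.1, 133.7, 147.6]
orientation: [-3.13, -0.255, -0.01]
ft_force: [0.2, 0.8, -0.4]
width: 35.6
grasp_force: 30.0
now [630.1 133.7 147.6] close -80.67 q6 1.6 f [ 0.2  0.8 -0.4] shift m [-0.0961 -0.4572 -0.1306] turn -0.0005
```

```bash
python3 -m creep '[-0.0079,-0.038,0,0,-0.0158,-0.076,0,0,-0.0236,-0.114,0,0,-0.0315,-0.152,0,0,-0.039,-0.19,0,0,-0.047,-0.228,0,0,-0.055,-0.266,0,0,-0.063,-0.304,0,0,-0.071,-0.342,0,0,-0.079,-0.38,0,0]'; python3 -m creep '[-0.0078,-0.038,0,0,-0.0145,-0.07,0,0,-0.0155,-0.077,0,0,-0.0155,-0.077,0,0,-0.0155,-0.077,0,0,-0.0155,-0.077,0,0]'; python3 g.py 534 -323.5 18.2 99.3
```

```text
t: 30.58
ee_pos: [547.4, -248.0, 142.4]
orientation: [-3.13, -0.255, 0.004]
ft_force: [-0.1, 0.8, -0.7]
width: 35.3
grasp_force: 30.0
t: 31.08
ee_pos: [533.4, -322.1, 143.0]
orientation: [-3.13, -0.257, 0.002]
ft_force: [-0.7, -0.1, -1.7]
width: 35.1
grasp_force: 30.0
now [ 533.4 -322.1  143. ] close -80.62 q6 0.84 f [-0.7 -0.1 -1.7] shift m [ 0.0006 -0.0014 -0.1248] turn -0.0014
```

```bash
python3 -m creep '[0.0005,-0.0005,-0.03,0,0.0005,-0.0005,-0.06,0,0.0005,-0.0005,-0.09,0,0.0005,-0.0005,-0.107,0,0.0005,-0.0005,-0.115,0,0.0005,-0.0005,-0.119,0,0.0005,-0.0005,-0.121,0,0.0005,-0.0005,-0.122,0,0.0005,-0.0005,-0.122,0,0.0005,-0.0005,-0.122,0]'; python3 g.py 534 -323.5 18.2 99.3
```

```text
t: 31.92
ee_pos: [534.9, -324.6, 22.9]
orientation: [3.13, 0.256, 0.002]
ft_force: [-0.5, 0.6, 0.5]
width: 35.3
grasp_force: 30.0
now [ 534.9 -324.6   22.9] close -80.67 q6 0.84 f [-0.5  0.6  0.5] shift m [-0.0009  0.0011 -0.0047] turn -0.0006
```

```bash
python3 -m creep '[-0.0005,0.0005,-0.001,0,-0.0005,0.0005,-0.002,0,-0.0005,0.0005,-0.003,0,-0.0005,0.0005,-0.0035,0,-0.0005,0.0005,-0.0035,0,-0.0005,0.0005,-0.0035,0]'; python3 -m creep '[0,0,-0.0005,0,0,0,-0.001,0,0,0,-0.001,0]'
```

```text
t: 32.42
ee_pos: [533.7, -323.8, 18.2]
orientation: [-3.131, -0.255, 0.0]
ft_force: [-0.9, -0.0, -0.7]
width: 35.5
grasp_force: 30.0
t: 32.67
ee_pos: [533.7, -323.8, 18.2]
orientation: [3.131, 0.255, -0.0]
ft_force: [-3.1, 1.3, 8.6]
width: 35.6
grasp_force: 30.0
```

```bash
python3 -m creep '[0,0,0.0005,0,0,0,0.001,0,0,0,0.001,0,0,0,0.001,0,0,0,0.01,0,0,0,0.04,0,0,0,0.08,0,0,0,0.12,0,0,0,0.16,0,0,0,0.2,0]' 0.8; python3 -m creep '[-0.032,-0.026,0,0,-0.064,-0.052,0,0,-0.096,-0.078,0,0,-0.128,-0.104,0,0,-0.16,-0.13,0,0,-0.192,-0.156,0,0,-0.224,-0.182,0,0,-0.256,-0.208,0,0,-0.29,-0.234,0,0,-0.32,-0.26,0,0]'; python3 -m creep '[0,0,0,0,0,0,0,0]' >/dev/null; python3 - <<'E'
from h import *
T={'tray3':((491.1,345),8.8),'tray2':((491.4,-330.4),9.3)}
J=dict(big=('tray3',86,88,),beak=('tray3',0,70),box=('tray3',-86,64),jar=('tray2',-43,66),small=('tray2',43,74))
for c in('top','side'):
    im,d=snap(c,c+'9'); P=cloud(c,d)
    for n,(t,x,h) in J.items():
        (tx,ty),a=T[t]; a=np.radians(a)
        w=np.array([tx+x*np.cos(a),ty+x*np.sin(a)])
        q=P[(d>0)&(np.hypot(P[...,0]-w[0],P[...,1]-w[1])<55)]; q=q[(q[:,2]>h-7)&(q[:,2]<h+12)]
        if len(q)<5: print(c,n,'few'); continue
        (m,s,g)=cv2.minAreaRect(q[:,:2].astype(np.float32)); e=np.array(m)-w
        print(c,n,len(q),'z',np.median(q[:,2]).round(1),'err',e.round(1),'size',np.round(s,1),round(g,1))
E
```

```text
t: 33.5
ee_pos: [533.4, -323.5, 219.7]
orientation: [3.131, 0.255, 0.0]
ft_force: [1.2, -0.9, -0.1]
width: 70.5
grasp_force: 0.0
t: 34.33
ee_pos: [211.7, -584.5, 217.9]
orientation: [3.131, 0.255, 0.0]
ft_force: [1.4, -0.5, 0.7]
width: 70.3
grasp_force: 0.0
top big 218 z 88.3 err [-0.3 -0.9] size [49.2 45.1] 41.0
top beak 54 z 69.1 err [ 0.6 -1.4] size [41.8 42.2] 38.6
top box 267 z 65.2 err [-0.2 -0.8] size [66.1 35.2] 7.6
top jar 299 z 66.5 err [-0.1  2.4] size [56.6 55.7] 2.6
top small 92 z 73.8 err [-0.3  1. ] size [29.4 29.5] 42.8
side big 430 z 86.6 err [-2.2 -0.3] size [48.8 48.7] 36.4
side beak 111 z 67.9 err [-1.5 -1.4] size [42.3 45.4] 30.2
side box 545 z 63.1 err [-2.6  0.2] size [66.  37.3] 8.1
side jar 206 z 65.0 err [0.7 0.7] size [55.4 57.8] 47.6
side small 63 z 72.9 err [-1.8  0.5] size [28.8 27.8] 27.6
```

View pics/top9.png

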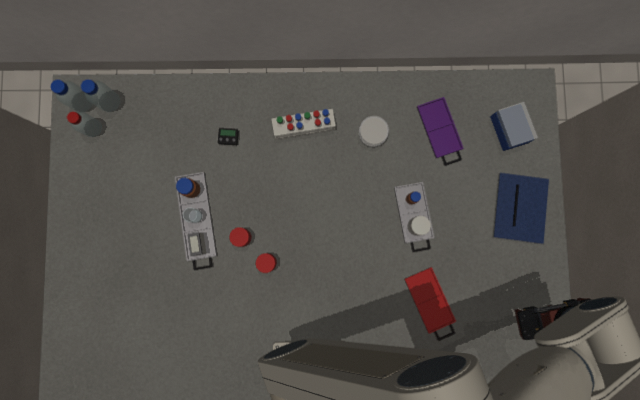

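View pics/side9.png

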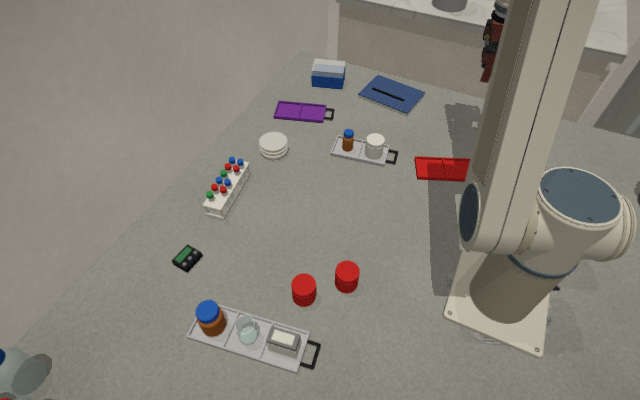

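All five stand upright, within 3 mm of their cell centres. In the top view: box (195,243), beaker (195,216), big bottle (189,187), jar (421,226), small bottle (413,198). The rack, dishes, timer and red jars have not moved. Handing in.

```bash
python3 -c "
from workcell import ticket
print(ticket.close_job())"
```

```text
the job is handed in; nothing more can be done
None
```

Both kits are made up in the order asked and handed in at about 35 s, with all five items upright and within about 3 mm of their cell centres; the rack, dishes, timer and look-alikes were left where they were.

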